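Unlatch the marking station's guard gate and hold it open at 50 degrees

ROBOT

A 6-joint arm with a two-finger parallel gripper is mounted at the origin on a cart in front of the work surface, level with it; the furniture and walls round the work are solid. World frame = base frame: x ahead of the robot, y to its left, z up, the work surface at z = 0. Lengths are in m, angles in degrees, forces in N, time in s.
With the tool pointing down it reaches from about 0.35 to 0.725 m from the base axis. Payload 4.3 kg.
Tool frame: the origin (TCP) lies midway between the tips of the shut fingers; the grasp point (between the pads) lies 19 mm behind it; z points along the fingers, y is the direction in which the jaws open and shut (so a half turn about z gives the same grasp; the last joint's range is limited). The gripper opens to 85 mm and grips with 20 to 120 N. Pads are 22 mm wide; open, the fingers measure 114 mm over their backs; the gripper's body (76 mm by 85 mm) begins 54 mm behind the grasp point. The pads swing forward as they close: fully open they stand 13 mm farther back than shut.
Start: joints at [67.191, 21.618, 4.641, 73.018, 0, 83.68], TCP at [0.163, 0.551, 0.231] pointing down, gripper open.
Joint ranges: [-156.06, 156.06], [-48.1, 94.91], [-58.44, 69.94], [-101.28, 121.22], [-78.64, 73.56], [-180, 180]. Speed limits (degrees/s): [147.25, 147.25, 180, 180, 180, 180].

INTERFACE

Orientations are given as [roll, pitch, yaw] about the fixed x, y, z axes, in that order (R = Rz(yaw) Ry(pitch) Rx(roll)).
In Python, from workcell import bot gives the robot as it stands.
- The arm moves only by the tool arm_command, never from a script. Its arguments are lists of equal length, an entry for each row: "xyz": the shift along the tool's x, y, z in m, a list of three; "angular": the turn, a rotation vector about the tool's x, y, z in rad, a list of three; "grip": the opening, from -1 (shut) to 1 (fully open). In form: {"xyz": [[tx, ty, tz], ...], "angular": [[wx, wy, wz], ...], "grip": [grip, ...]}. A call has 1 to 10 rows; each row shifts and turns the commanded pose from where the row before left it, along the tool's axes as they then stand; what a row does not reach is not made up. A row lasts 1/12 s, in which the tool goes at most 41.7 mm and 7.16 degrees, less where a joint would pass 70% of its speed; a pose out of reach is approached as far as the arm can. A call is refused whole if a number of a shift passes 0.0417 or a number of a turn 0.125, either way. A call with a gripper value outside its range is refused whole. The fingers move at their own pace and stop on an object; the grip force is fixed at half the most. Time passes only in rows, so rows that do not move let the fingers close. It gives the time, the measured TCP pose, the force and the opening at its end, in the units of the state.
- bot.state(): the state, without advancing time (a new reading comes with each control period).
- bot.grab_frame(name): name is "scene" or "top" or "wrist"; returns (picture, depth): 420x560x3 uint8, red, green, blue; 420x560 float32, m along the optical axis (not along the pixel's ray), 0 where there is no reading.
- bot.camera_info(name): a dict with "fov_y" (degrees; the focal length in pixels is half the picture's height over the tangent of half this angle, whatever the lens; pixels are square), "cx", "cy" (the principal point, pixels), "position" and "attitude" of the camera in the world; the wrist camera has in their place "mount" (4x4, takes a point from camera to tool coordinates, whose origin is the TCP and whose axes are the flange's). Camera axes: x right, y up, looking along -z (the intrinsics and any distortion apply to the point x, -y, -z); pixel columns grow to the right and rows downward; lengths in m; the calibration is good to about 2 mm. The wrist camera is an equidistant fisheye: a pixel r from the principal point sees the ray r / f radians off the axis. A picture is of the moment at which its call begins: read the wrist's pose just before it. camera_info takes no time and is no camera call.
- bot.finish_job(): hands the job in, once; it reports no verdict.
The state is a dict: "t": time; "joints": joint angles; "qd": joint speeds; "joint_torque": joint torques, N m; "tool_pos": TCP position; "tcp_rot": TCP orientation; "ft_force": force on the tool from outside, world axes, zero at the start; "ft_torque": the same for the moment, N m; "width": finger opening in m.
Only numpy, scipy, OpenCV 4.12 (cv2) and the standard library are available. Lean on these libraries where they do the work, as an engineer would, in place of code of your own. Each camera call takes 0.05 s, during which the arm holds its last target.

TASK

A colleague needs to look at the date stamp behind the marking station's guard gate. Lift the orange drop loop off the two steel posts that it keeps together and stand it upright in the white tray, set down and not dropped; then swing the gate open to 50 degrees (over the red line on the base plate) and keep holding it there, because its spring would pull it shut. Finish while holding the gate at that angle, leaving the other things on the table where they are.

Things in the scene. Friction and masses are not known exactly. Their poses are not given: they have to be found in the camera images.
- station: fixed guarded marking station: grey base plate 6 mm thick, clear walls 95 mm high on three sides round a black and red date stamp, a gate in front. Origin on the table under the middle of the closed gate; x points from the gate into the station, y to the hinge side, z up. Plate: x -140 to +105 mm, y +-115 mm. Hinge axis at (0, 65) mm, closed gate's post at (0, -65), fixed jamb post at (0, -97)
- gate_leaf: the swinging gate: yellow rails and a clear panel, up to 94 mm high, with a round steel post, 12 mm in diameter, at its free end 130 mm from the hinge axis. The post stands free from its 28 mm collar (top at height 106 mm) up to 150 mm and is the handle. Origin on the hinge axis at table height; its -y axis points from the hinge to the post
- gate_post (a point): point on the axis of the gate's own steel post at height 130 mm, a good place to grip it from above (fingers either side, across the gate; 12 mm wide); moves with the gate, 130 mm from the hinge axis
- gate_hinge (a point): point on the gate's vertical hinge axis, at height 130 mm
- gate (a joint): angle of the gate in rad: 0 closed, grows to 1.7 as the post swings away from the station, on the robot's side (clockwise seen from above); 50 degrees = 0.873. A spring pulls it shut with 1.4 N at the post when closed and about 3.4 N at 50 degrees.
- drop_loop: orange drop loop (about 0.12 kg): flat oblong ring 37 x 69 mm, 8 mm thick, inner opening 21 x 53 mm, with an upright bail (arch) over it. At the start it lies on the collars round both posts, so the gate cannot open; raise it 50 mm straight up to clear them. Origin at the centre of the ring's underside, z up to the bail, y along the ring's long side
- loop_bail (a point): centre of the bail's level bar, 76 mm above the loop's underside: a bar 10 x 10 mm, 69 mm long along the loop's y axis; grip it across its x axis (10 mm). Under the bar there is 63 mm of free height, of which the posts fill 44 mm at the start.
- cap_tray: fixed shallow white tray, empty, 100 (x) x 140 (y) x 22 mm high, walls about 3 mm, inner floor about 3 mm above the table. Origin at the centre of its underside.
- label_box: bystander: grey plastic box with a lid, 94 x 132 x 55 mm, origin at the centre of its underside
- tape_roll: bystander: roll of brown tape lying flat, 104 mm across, 48 mm high, origin at the centre of its underside
- label_roll: bystander: white roll of labels, 68 mm across, 60 mm high, origin at the centre of its underside
- jamb_post (a point): point on the axis of the fixed jamb post at height 130 mm: round steel, 12 mm in diameter, top at 150 mm, 28 mm collar with its top at 106 mm; stands 32 mm beyond the closed gate's post
- red_line (a point): middle of the broad red line on the base plate (upper side, 6 mm above the table), 89 mm from the hinge axis. It runs straight out from under the hinge at 50 degrees from the closed gate, on the robot's side; black ticks stand every 10 degrees
- cap_loose2: bystander: black bottle cap, 37 mm across, 33 mm high, origin at its underside
- gauge_block: bystander: grey steel gauge block with a small knob, 30 x 60 x 42 mm, origin at the centre of its underside. Behind it to the left stands a fixed green hand press whose lever ends in a red ball about 0.64 m ahead of the robot, 0.09 m to its left and 0.40 to 0.45 m up: keep the wrist closer to the robot when swinging past it
Things that resemble listed ones, but are neither listed nor needed, are in the scene too. Several things have the shape of the drop_loop; the one meant has the colours described above.

How it is judged:
By the outcome, as a careful person would: the job done as asked, in the order asked, and still so for the second after the job is handed in, while the arm keeps its last pose, push and grip.
It also fails if it takes over 64 s, if anything falls off the work surface, if the arm or the gripper's body presses on something with over 40 N, if the wrist force passes 120 N, or if a joint passes its speed limit or range.

## Working session

There is one attempt and no reset: what is moved stays moved. The work goes in short steps, Python scripts to look and compute and a tool call to move; the robot and the scene stay as the last step left them, time stands still between calls to the robot, and variables do not carry over. Pictures are saved under pics/ and viewed, and the job is handed in when it is done.

Besides the shell and the picture viewer there is one more tool, called as name(argument=value, ...) on one line, values as JSON. arm_command: Moves the arm, as the interface text tells. Its arguments: {"type":"object","properties":{"xyz":{"type":"array"},"angular":{"type":"array"},"grip":{"type":"array"}},"required":["xyz","angular","grip"]}

```bash
ls; mkdir -p pics; cat > h.py <<'E'
import numpy as np, cv2
from workcell import bot
from scipy.spatial.transform import Rotation as R
def save(n,im,s=1):
    cv2.imwrite('pics/'+n+'.png',cv2.resize(im[:,:,::-1],None,fx=s,fy=s,interpolation=cv2.INTER_CUBIC))
E
python3 - <<'E'
from h import *
print(bot.state())
for n in('scene','top','wrist'):
    print(n,bot.camera_info(n))
    p,d=bot.grab_frame(n); np.savez('f_'+n+'.npz',p=p,d=d); save(n+'0',p,1.4)
E
```

```text
pics
{'t': 0.0, 'joints': array([6.71909615e+01, 2.16613606e+01, 4.56311124e+00, 7.30175157e+01,
       1.90494612e-03, 8.36812163e+01]), 'qd': array([ 0.06218694, -0.03862302,  0.05297205, -0.08176781,  0.07437206,
        0.03996607]), 'joint_torque': array([-1.05578725e-03, -4.63611281e+01,  2.69870335e+01,  2.08746758e-02,
       -4.54172468e-04, -3.64483782e-06]), 'tool_pos': array([0.16293819, 0.55075718, 0.23036741]), 'tcp_rot': array([-1.79885148e+02, -1.46344834e-02,  1.63509729e+02]), 'ft_force': array([0.64322641, 0.34495666, 0.59898544]), 'ft_torque': array([-0.01477628,  0.02527485,  0.00117792]), 'width': 0.0854718400426805}
scene {'fov_y': 45.81101245643424, 'cx': 279.6644867897669, 'cy': 210.76209327909342, 'position': array([-0.10573977, -0.59787064,  0.7916203 ]), 'attitude': array([ 56.24939037,  -0.15150457, -42.25529283])}
top {'fov_y': 42.87759090152718, 'cx': 288.31265979256415, 'cy': 205.70493711662752, 'position': array([0.47712876, 0.09834521, 1.50674112]), 'attitude': array([  2.70072332,  -0.48683728, -89.49812463])}
wrist {'fov_y': 65.70646984690485, 'cx': 275.7503502453614, 'cy': 204.79909024402303, 'mount': array([[-4.69840822e-04,  9.50328858e-01,  3.11247234e-01,
         7.90212041e-02],
       [ 9.99999771e-01,  2.95043441e-04,  6.08687879e-04,
        -4.13714144e-04],
       [ 4.86622202e-04,  3.11247449e-01, -9.50328779e-01,
        -1.42647946e-01],
       [ 0.00000000e+00,  0.00000000e+00,  0.00000000e+00,
         1.00000000e+00]])}
```

View pics/scene0.png

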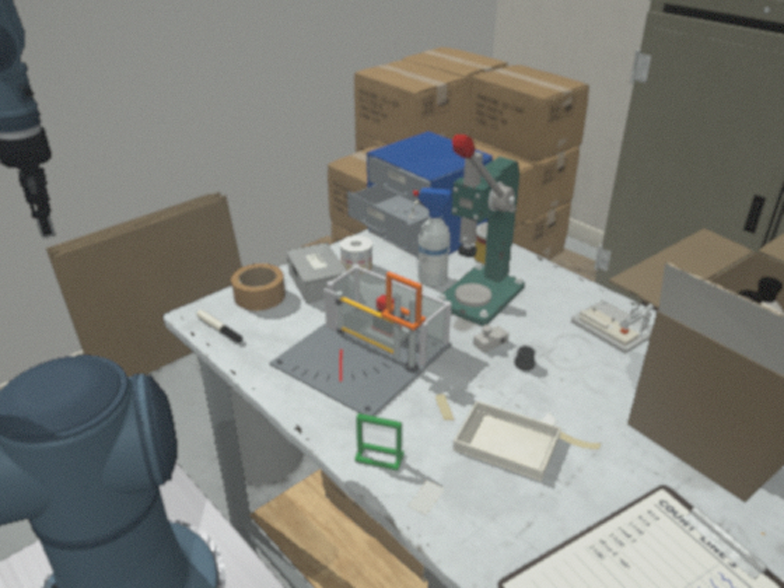

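View pics/top0.png

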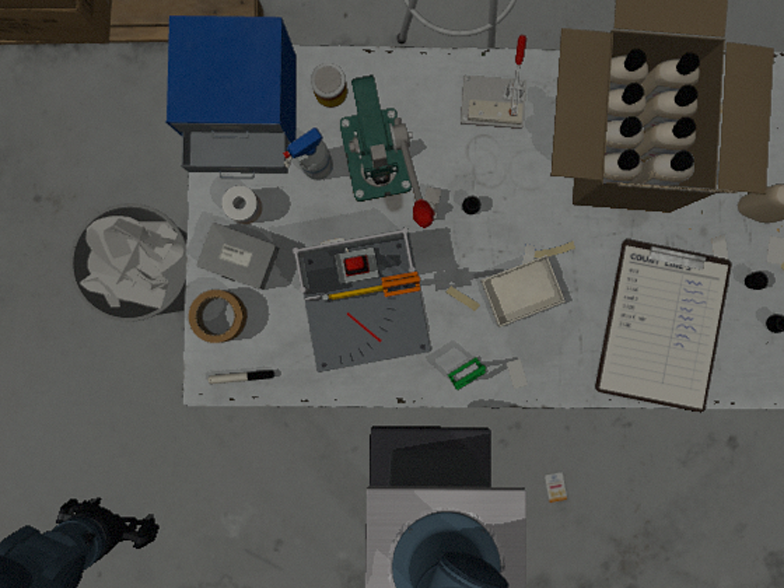

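View pics/wrist0.png

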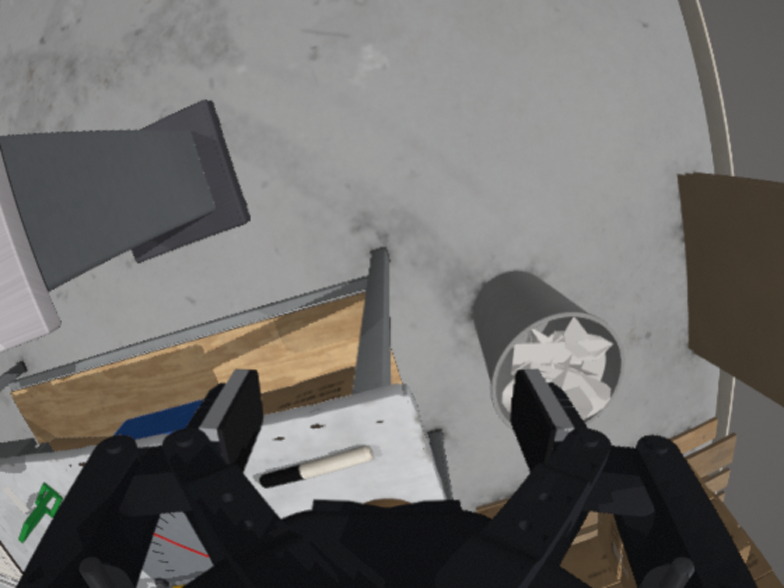

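The orange loop is at about (400,284) in the top view and (403,300) in the scene view. A green one stands at (467,373) top and (380,443) scene. The tray is at (525,290) top. Next I'll enlarge the orange one and measure.

```bash
python3 - <<'E'
from h import *
p=np.load('f_top.npz')['p']; save('topc',p[155:275,205:425],3.6)
p=np.load('f_scene.npz')['p']; save('scenec',p[180:350,190:410],3.5)
E
```

```text
(no output)
```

View pics/topc.png

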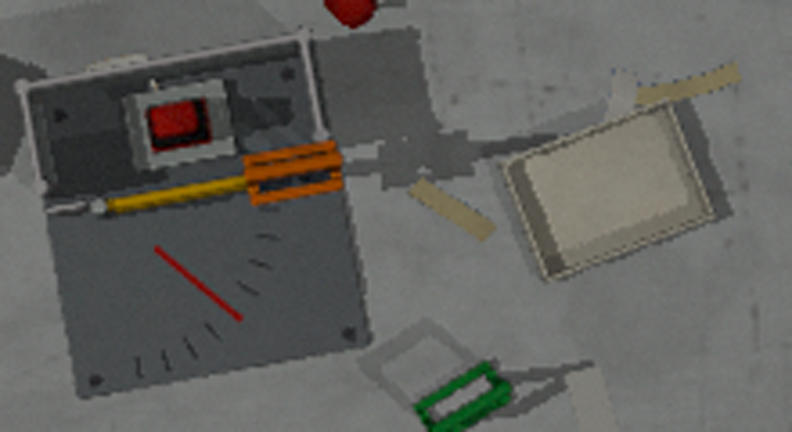

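View pics/scenec.png

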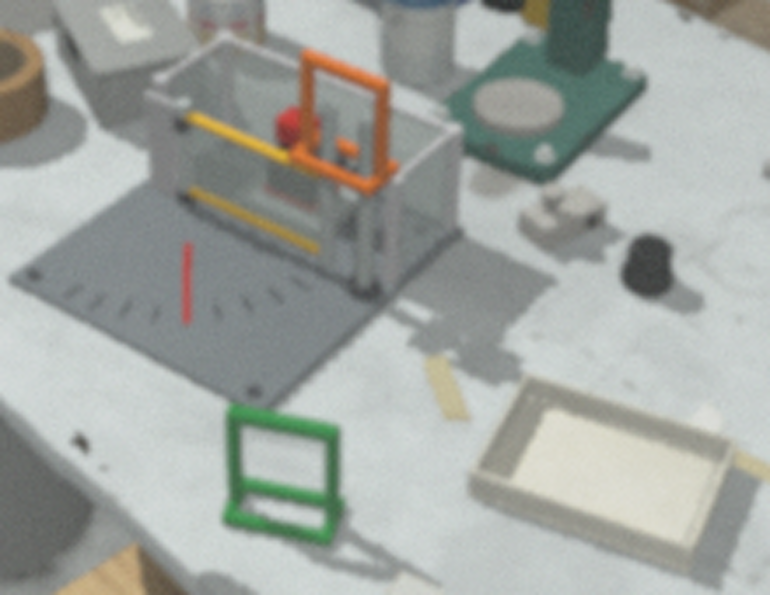

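```bash
cat >> h.py <<'E'
def cam(n):
    c=bot.camera_info(n); f=210/np.tan(np.radians(c['fov_y']/2))
    return c,f,R.from_euler('xyz',c['attitude'],degrees=True).as_matrix()
def unproj(n,u,v,z=None,d=None):
    c,f,M=cam(n)
    ray=M@np.array([(u-c['cx'])/f,-(v-c['cy'])/f,-1.])
    s=d if d is not None else (z-c['position'][2])/ray[2]
    return c['position']+s*ray
def proj(n,P):
    c,f,M=cam(n); q=M.T@(np.asarray(P)-c['position'])
    return np.array([c['cx']+f*q[0]/-q[2], c['cy']-f*q[1]/-q[2]])
E
python3 - <<'E'
from h import *
g=lambda x,y:(205+x/3.6-.36,155+y/3.6-.36)
for nm,x,y,z in [('c+',82,397,.006),('c-',371,343,.006),('red0',155,247,.006),('red1',241,320,.006),('hinge',98,205,.1),('t1',506,160,.022),('t2',682,100,.022),('t3',716,215,.022),('t4',550,280,.022),('w1',22,85,.101),('w2',306,35,.101),('c+s',0,0,None)]:
    if z is None: break
    print(nm,unproj('top',*g(x,y),z=z).round(4))
h=lambda x,y:(190+x/3.5-.36,180+y/3.5-.36)
for nm,x,y,z in [('c+',10,280,.006),('c-',270,408,.006),('b',465,235,.006),('red0',188,243,.006),('red1',187,323,.006),('bail',346,68,.182),('b1',305,54,.187),('b2',388,82,.187)]:
    print('s',nm,unproj('scene',*h(x,y),z=z).round(4))
f=np.load('f_top.npz');p=f['p'].astype(int);d=f['d']
m=(p[:,:,0]>p[:,:,2]+70)&(p[:,:,0]>p[:,:,1]*1.4)
ys,xs=np.nonzero(m)
P=np.array([unproj('top',u,v,d=d[v,u]) for v,u in zip(ys,xs)])
k=(xs>265)&(xs<305)&(ys>190)&(ys<215)
for lo,hi in((.09,.14),(.16,.21)):
    q=P[k&(P[:,2]>lo)&(P[:,2]<hi)]; 
    if len(q): 
        c=q.mean(0); w,v=np.linalg.eigh(np.cov((q-c)[:,:2].T)); print(len(q),c.round(4),np.median(q[:,2]),np.sqrt(w),np.degrees(np.arctan2(v[1,1],v[0,1])), q[:,:2].min(0),q[:,:2].max(0))
E
```

```text
c+ [0.381  0.2548 0.006 ]
c- [0.4246 0.0309 0.006 ]
red0 [0.4977 0.1996 0.006 ]
red1 [0.4416 0.1321 0.006 ]
hinge [0.5268 0.2353 0.1   ]
t1 [ 0.5672 -0.0718  0.022 ]
t2 [ 0.615  -0.2082  0.022 ]
t3 [ 0.5261 -0.2345  0.022 ]
t4 [ 0.4748 -0.1061  0.022 ]
w1 [0.6141 0.292  0.101 ]
w2 [0.6529 0.0844 0.101 ]
s c+ [0.3793 0.2542 0.006 ]
s c- [0.4307 0.0329 0.006 ]
s b [0.6562 0.0741 0.006 ]
s red0 [0.4994 0.2028 0.006 ]
s red1 [0.4433 0.1341 0.006 ]
s bail [0.5564 0.0984 0.182 ]
s b1 [0.5426 0.1233 0.187 ]
s b2 [0.5595 0.0625 0.187 ]
155 [0.551  0.0934 0.1145] 0.11457620379740452 [0.0139308  0.02085272] 101.46181078814989 [0.52873052 0.05918092] [0.57383856 0.12727217]
106 [0.5514 0.0933 0.1867] 0.18714505828614525 [0.00277209 0.01989293] 100.69208214710103 [0.54101273 0.06133047] [0.56135962 0.12569282]
```

The orange loop sits on the posts: bail at about (0.551, 0.093), measured top height 0.187 against 0.187 expected, long axis at 101°. The green one at topc (465,395) stands on the open table, so it isn't the one meant. First I rotate the tool in place to yaw 101.

arm_command(xyz=[[0,0,0],[0,0,0],[0,0,0],[0,0,0],[0,0,0],[0,0,0],[0,0,0],[0,0,0],[0,0,0],[0,0,0]], angular=[[0,0,0.12],[0,0,0.12],[0,0,0.12],[0,0,0.12],[0,0,0.12],[0,0,0.12],[0,0,0.12],[0,0,0.12],[0,0,0.12],[0,0,0.01]], grip=[1,1,1,1,1,1,1,1,1,1])

```text
t: 0.98
tool_pos: [0.1631, 0.5511, 0.231]
tcp_rot: [-180.0, 0.0, 100.9]
ft_force: [0.4, 0.7, -0.3]
width: 0.0855
```

```bash
cat >> h.py <<'E'
def togo(P,yaw=None):
    s=bot.state(); M=R.from_euler('xyz',s['tcp_rot'],degrees=True).as_matrix()
    print('t',round(s['t'],2),'pos',s['tool_pos'].round(4),'rot',s['tcp_rot'].round(2),'w',round(s['width'],4),'F',s['ft_force'].round(1),'q',s['joints'].round(0))
    print('tool shift',(M.T@(np.array(P)-s['tool_pos'])).round(4), 'turn z', None if yaw is None else round(np.radians((s['tcp_rot'][2]-yaw+180)%360-180),4))
E
python3 - <<'E'
from h import *
togo([.50,.10,.26],101)
f=np.load('f_top.npz');d=f['d']
for u,v in((302,152),(300,148),(305,155)): print('ball',unproj('top',u,v,d=d[v,u]).round(3))
E
```

```text
t 0.98 pos [0.1631 0.5511 0.231 ] rot [-1.7998e+02  4.0000e-02  1.0093e+02] w 0.0855 F [ 0.4  0.7 -0.3] q [ 67.  22.   5.  73.  -0. 146.]
tool shift [-0.5068  0.2453 -0.0288] turn z -0.0013
ball [0.639 0.062 0.417]
ball [0.648 0.067 0.414]
ball [0.633 0.056 0.416]
```

arm_command(xyz=[[-0.032,0.0155,-0.003],[-0.032,0.0155,-0.003],[-0.032,0.0155,-0.003],[-0.032,0.0155,-0.003],[-0.032,0.0155,-0.003],[-0.032,0.0155,-0.003],[-0.032,0.0155,-0.003],[-0.032,0.0155,-0.003],[-0.032,0.0155,-0.003],[-0.032,0.0155,-0.003]], angular=[[0,0,0],[0,0,0],[0,0,0],[0,0,0],[0,0,0],[0,0,0],[0,0,0],[0,0,0],[0,0,0],[0,0,0]], grip=[1,1,1,1,1,1,1,1,1,1])

```text
t: 1.82
tool_pos: [0.3773, 0.2655, 0.2615]
tcp_rot: [180.0, -0.0, 101.2]
ft_force: [0.7, 0.2, -0.1]
width: 0.085
```

arm_command(xyz=[[-0.032,0.015,0],[-0.032,0.015,0],[-0.032,0.015,0],[-0.032,0.015,0],[-0.032,0.015,0],[-0.027,0.015,0],[0,0,0]], angular=[[0,0,0],[0,0,0],[0,0,0],[0,0,0],[0,0,0],[0,0,0],[0,0,0]], grip=[1,1,1,1,1,1,1])

```text
t: 2.4
tool_pos: [0.504, 0.0967, 0.2607]
tcp_rot: [179.9, 0.1, 100.9]
ft_force: [0.1, 1.0, -0.1]
width: 0.0856
```

```bash
cat >> h.py <<'E'
def wpose(s):
    T=np.eye(4); T[:3,:3]=R.from_euler('xyz',s['tcp_rot'],degrees=True).as_matrix(); T[:3,3]=s['tool_pos']
    c=bot.camera_info('wrist'); return T@c['mount'],c,210/np.tan(np.radians(c['fov_y']/2))
def wproj(s,P):
    T,c,f=wpose(s); q=np.linalg.inv(T)@np.append(P,1); x,y,z=q[0],-q[1],-q[2]
    r=np.hypot(x,y); th=np.arctan2(r,z); return np.array([c['cx']+f*th*x/r,c['cy']+f*th*y/r])
def wun(s,u,v,z=None,d=None):
    T,c,f=wpose(s); a,b=u-c['cx'],v-c['cy']; r=np.hypot(a,b); th=r/f
    k=np.array([np.sin(th)*a/r,-np.sin(th)*b/r,-np.cos(th)])
    w=T[:3,:3]@k; t=(z-T[2,3])/w[2] if d is None else d/np.cos(th)
    return T[:3,3]+t*w
E
python3 - <<'E'
from h import *
s=bot.state(); p,d=bot.grab_frame('wrist'); np.savez('w1.npz',p=p,d=d); save('w1',p,1.4)
import pickle; pickle.dump(s,open('w1.pkl','wb'))
togo([.551,.0934,.163],101)
for P in ([.551,.0934,.187],[.5446,.127,.187],[.5574,.0595,.187]): print(wproj(s,P).round(0))
m=(p[:,:,0].astype(int)>p[:,:,2]+70)&(p[:,:,0]>p[:,:,1]*1.5)
ys,xs=np.nonzero(m); P=np.array([wun(s,u,v,d=d[v,u]) for v,u in zip(ys,xs)])
q=P[(P[:,2]>.165)&(P[:,2]<.2)]; print(len(q),np.median(q,0),q.min(0),q.max(0))
q=P[(P[:,2]>.182)&(P[:,2]<.195)]; print(len(q),q.mean(0),q.min(0),q.max(0)); w,v=np.linalg.eigh(np.cov(q[:,:2].T)); print(np.degrees(np.arctan2(v[1,1],v[0,1])))
E
```

```text
t 2.45 pos [0.5023 0.0987 0.2608] rot [-179.99    0.    100.95] w 0.0856 F [-0.3  0.2 -0.4] q [ 4. 14. -2. 74. -0. 83.]
tool shift [-0.0145  0.0469  0.0977] turn z -0.0008
[337. 231.]
[340. 186.]
[334. 272.]Traceback (most recent call last):
  File "<stdin>", line 7, in <module>
  File "h.py", line 28, in wun
    T,c,f=wpose(s); a,b=u-c['cx'],v-c['cy']; r=np.hypot(a,b); th=r/f
          ~~~~~^^^
  File "h.py", line 23, in wpose
    c=bot.camera_info('wrist'); return T@c['mount'],c,210/np.tan(np.radians(c['fov_y']/2))
ValueError: time passes only in moves, steps and waits
```

View pics/w1.png

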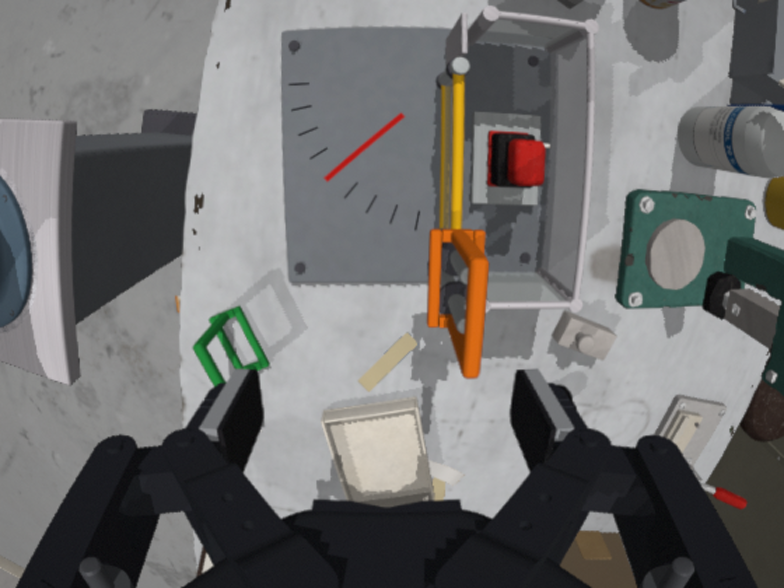

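```bash
sed -i "s/^from scipy.*/&\n_ci={n:bot.camera_info(n) for n in ('scene','top','wrist')}/; s/=bot.camera_info(n);/=_ci[n];/; s/=bot.camera_info('wrist');/=_ci['wrist'];/" h.py; python3 - <<'E'
from h import *
import pickle; s=pickle.load(open('w1.pkl','rb')); f=np.load('w1.npz'); p,d=f['p'],f['d']
m=(p[:,:,0].astype(int)>p[:,:,2]+70)&(p[:,:,0]>p[:,:,1]*1.5)&(d>0)
ys,xs=np.nonzero(m); P=np.array([wun(s,u,v,d=d[v,u]) for v,u in zip(ys,xs)])
for lo,hi in((.18,.195),(.105,.122)):
  q=P[(P[:,2]>lo)&(P[:,2]<hi)&(abs(P[:,0]-.55)<.05)&(abs(P[:,1]-.09)<.06)]; c=q.mean(0); print(len(q),c.round(4),np.median(q[:,2]))
  w,v=np.linalg.eigh(np.cov(q[:,:2].T)); print(np.degrees(np.arctan2(v[1,1],v[0,1])))
  e=np.array([[np.cos(np.radians(11)),np.sin(np.radians(11))],[-np.sin(np.radians(11)),np.cos(np.radians(11))]])
  g=(q[:,:2]-[.551,.0934])@e.T; print(np.percentile(g,[1,99],axis=0).round(4))
save('w1c',p[0:290,190:430],2)
togo([.551,.0934,.163],101)
E
```

```text
1149 [0.5515 0.0968 0.1862] 0.1865442579500231
100.21598511503801
[[-0.0033 -0.031 ]
 [ 0.0063  0.0341]]
909 [0.5431 0.0994 0.1137] 0.11371940069835557
87.90883131134979
[[-0.0166 -0.0327]
 [ 0.0196  0.0345]]
t 2.45 pos [0.5023 0.0987 0.2608] rot [-179.99    0.    100.95] w 0.0856 F [-0.3  0.2 -0.4] q [ 4. 14. -2. 74. -0. 83.]
tool shift [-0.0145  0.0469  0.0977] turn z -0.0008
```

View pics/w1c.png

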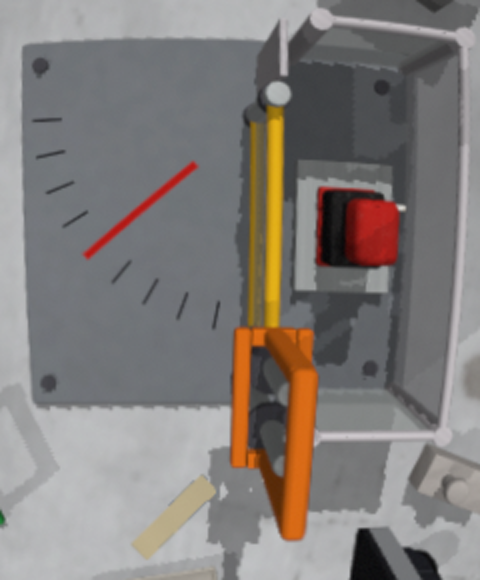

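The bail centre measured from the wrist is (0.552, 0.095), within 2 mm of the top-camera value. Next I move over it, then down.

```bash
python3 - <<'E'
from h import *
togo([.5523,.0946,.162],101)
E
```

```text
t 2.45 pos [0.5023 0.0987 0.2608] rot [-179.99    0.    100.95] w 0.0856 F [-0.3  0.2 -0.4] q [ 4. 14. -2. 74. -0. 83.]
tool shift [-0.0135  0.0484  0.0987] turn z -0.0008
```

arm_command(xyz=[[-0.0065,0.024,0],[-0.007,0.024,0],[0,0,0],[0,0,0.03],[0,0,0.03],[0,0,0.02],[0,0,0.01],[0,0,0.008],[0,0,0],[0,0,0]], angular=[[0,0,0],[0,0,0],[0,0,0],[0,0,0],[0,0,0],[0,0,0],[0,0,0],[0,0,0],[0,0,0],[0,0,0]], grip=[1,1,1,1,1,1,1,1,1,1])

```text
t: 3.28
tool_pos: [0.5507, 0.0972, 0.1642]
tcp_rot: [179.9, -0.0, 101.1]
ft_force: [-0.1, 0.3, -0.3]
width: 0.0854
```

```bash
python3 - <<'E'
from h import *
togo([.5523,.0946,.162],101)
p,d=bot.grab_frame('wrist');save('w2',p,1.4)
E
```

```text
t 3.28 pos [0.5507 0.0972 0.1642] rot [179.95  -0.   101.11] w 0.0854 F [-0.1  0.3 -0.3] q [ 4. 21. -6. 63.  0. 82.]
tool shift [-0.0028  0.0011  0.0022] turn z 0.002
```

View pics/w2.png

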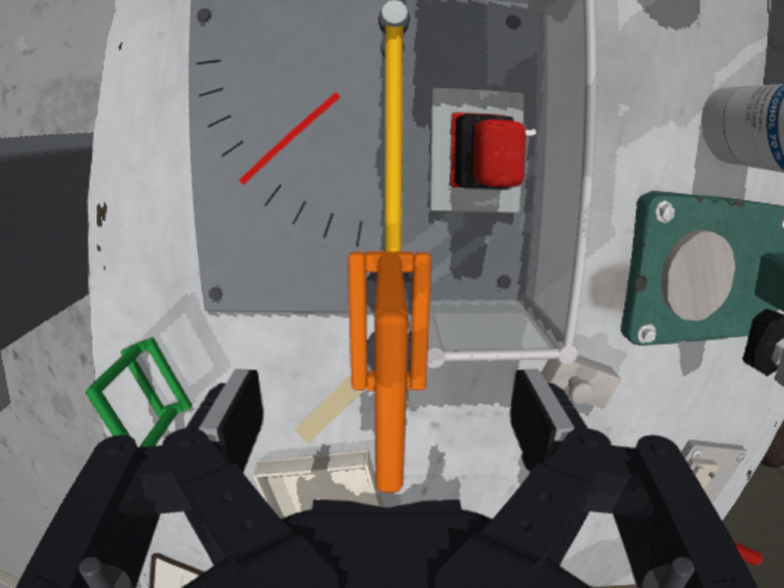

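The bail (column 390) is centred between the pads (258 and 520), so I close the gripper.

arm_command(xyz=[[-0.0025,0,0.001],[0,0,0],[0,0,0],[0,0,0],[0,0,0],[0,0,0],[0,0,0],[0,0,0],[0,0,0],[0,0,0]], angular=[[0,0,0],[0,0,0],[0,0,0],[0,0,0],[0,0,0],[0,0,0],[0,0,0],[0,0,0],[0,0,0],[0,0,0]], grip=[1,-1,-1,-1,-1,-1,-1,-1,-1,-1])

```text
t: 4.17
tool_pos: [0.5513, 0.0944, 0.1624]
tcp_rot: [180.0, -0.0, 101.1]
ft_force: [0.5, -0.8, 0.4]
width: 0.0085
```

```bash
python3 - <<'E'
from h import *
togo([.5523,.0946,.162],101)
p,d=bot.grab_frame('wrist');save('w3',p,1.4)
E
```

```text
t 4.17 pos [0.5513 0.0944 0.1624] rot [ 1.7997e+02 -1.0000e-02  1.0106e+02] w 0.0085 F [ 0.5 -0.8  0.4] q [ 3. 21. -6. 63.  0. 82.]
tool shift [0.     0.001  0.0004] turn z 0.0011
```

View pics/w3.png

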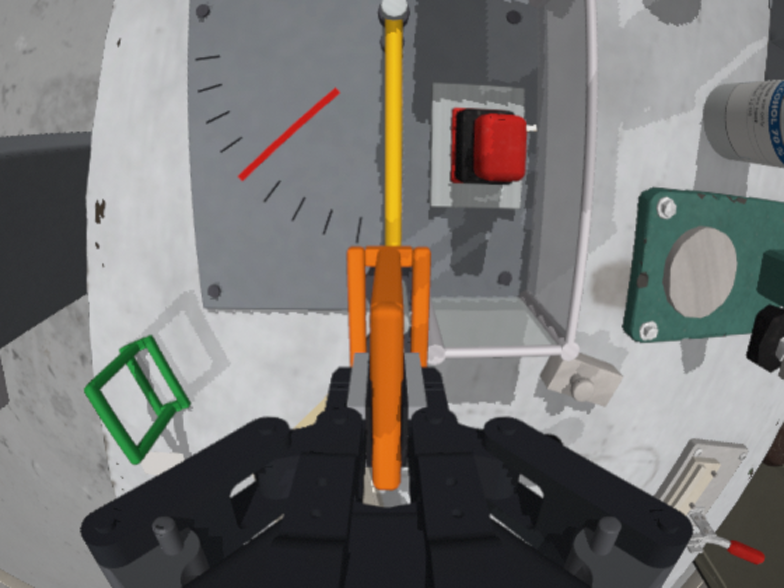

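arm_command(xyz=[[0,0,-0.005],[0,0,-0.01],[0,0,-0.01],[0,0,-0.01],[0,0,-0.01],[0,0,-0.01],[0,0,-0.01],[0,0,-0.008],[0,0,0],[0,0,0]], angular=[[0,0,0],[0,0,0],[0,0,0],[0,0,0],[0,0,0],[0,0,0],[0,0,0],[0,0,0],[0,0,0],[0,0,0]], grip=[-1,-1,-1,-1,-1,-1,-1,-1,-1,-1])

```text
t: 5.05
tool_pos: [0.5516, 0.0943, 0.2359]
tcp_rot: [179.9, 0.0, 101.1]
ft_force: [-0.1, -0.1, -1.5]
width: 0.009
```

```bash
python3 - <<'E'
from h import *
togo([.5458,-.1552,.235],110.5)
import pickle
s=bot.state(); p,d=bot.grab_frame('wrist');save('w4',p,1.4);np.savez('w4.npz',p=p,d=d);pickle.dump(s,open('w4.pkl','wb'))
p,d=bot.grab_frame('scene');save('s4',p[180:350,190:410],3.5);np.savez('s4.npz',p=p,d=d)
E
```

```text
t 5.05 pos [0.5516 0.0943 0.2359] rot [1.7992e+02 1.0000e-02 1.0106e+02] w 0.009 F [-0.1 -0.1 -1.5] q [ 3. 20.  2. 73.  0. 82.]
tool shift [-0.2438 -0.0535  0.0009] turn z -0.1648
```

View pics/w4.png

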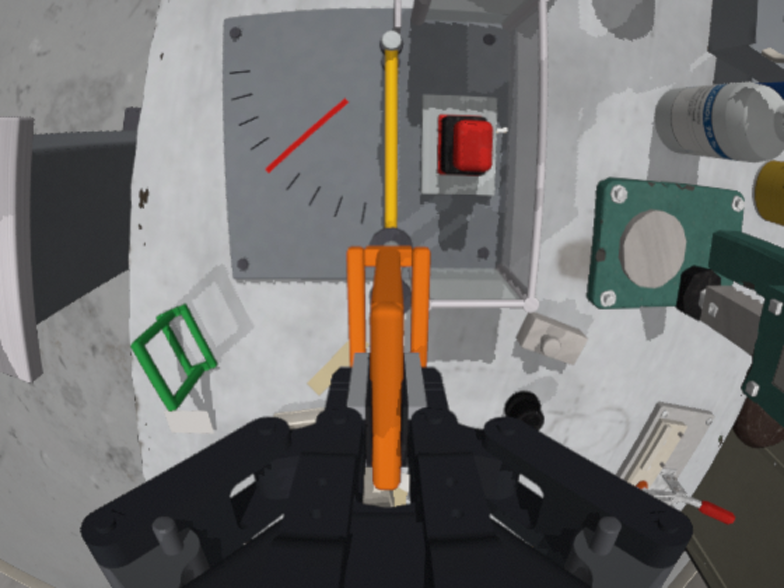

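View pics/s4.png

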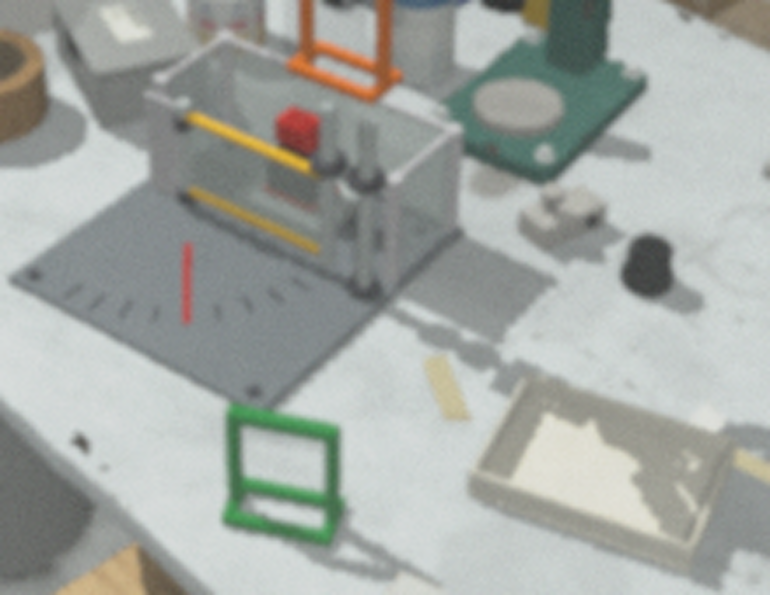

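The loop is clear of both posts. Scene crop: post tops at (328,105) and (368,122), ring above at (345,75). I carry it to above the tray.

arm_command(xyz=[[-0.01,-0.01,0],[-0.02,-0.012,0],[-0.028,-0.008,0],[-0.03,-0.006,0],[-0.03,-0.005,0],[-0.03,-0.005,0],[-0.03,-0.004,0],[-0.03,-0.003,0],[-0.025,0,0],[-0.011,0,0]], angular=[[0,0,0],[0,0,0],[0,0,0],[0,0,0],[0,0,0],[0,0,0],[0,0,0],[0,0,0],[0,0,0],[0,0,0]], grip=[-1,-1,-1,-1,-1,-1,-1,-1,-1,-1])

```text
t: 5.98
tool_pos: [0.5457, -0.1584, 0.2343]
tcp_rot: [-179.9, 0.0, 100.9]
ft_force: [0.7, 0.0, -1.5]
width: 0.0085
```

arm_command(xyz=[[0,0,0],[0,0,0],[0,0,0],[0,0,0],[0,0,0]], angular=[[0,0,-0.05],[0,0,-0.06],[0,0,-0.055],[0,0,0],[0,0,0]], grip=[-1,-1,-1,-1,-1])

```text
t: 6.4
tool_pos: [0.5456, -0.1547, 0.2347]
tcp_rot: [-180.0, -0.1, 110.5]
ft_force: [0.2, -0.0, -1.6]
width: 0.0089
```

```bash
python3 - <<'E'
from h import *
togo([.5458,-.1552,.235],110.5)
import pickle
s=bot.state(); p,d=bot.grab_frame('wrist');save('w5',p,1.4);np.savez('w5.npz',p=p,d=d);pickle.dump(s,open('w5.pkl','wb'))
p,d=bot.grab_frame('scene');save('s5',p[130:370,250:500],2.4)
# tray corner rechecks in scene
P=np.load('s4.npz')
# gate post/jamb from scene crop tops z=.150
h=lambda x,y:(190+x/3.5-.36,180+y/3.5-.36)
for nm,x,y,z in [('gpost',328,104,.15),('jamb',368,121,.15),('t1',524,379,.022),('t2',736,452,.022),('t3',690,560,.022),('t4',473,477,.022)]: print(nm,unproj('scene',*h(x,y),z=z).round(4))
E
```

```text
t 6.4 pos [ 0.5456 -0.1547  0.2347] rot [-1.7996e+02 -6.0000e-02  1.1046e+02] w 0.0089 F [ 0.2 -0.  -1.6] q [-22.  21.   4.  73.   0.  47.]
tool shift [-0.0005  0.     -0.0003] turn z -0.0007
gpost [0.5516 0.1103 0.15  ]
jamb [0.5574 0.0779 0.15  ]
t1 [ 0.5593 -0.0698  0.022 ]
t2 [ 0.6072 -0.2014  0.022 ]
t3 [ 0.5167 -0.2359  0.022 ]
t4 [ 0.4717 -0.1074  0.022 ]
```

View pics/w5.png

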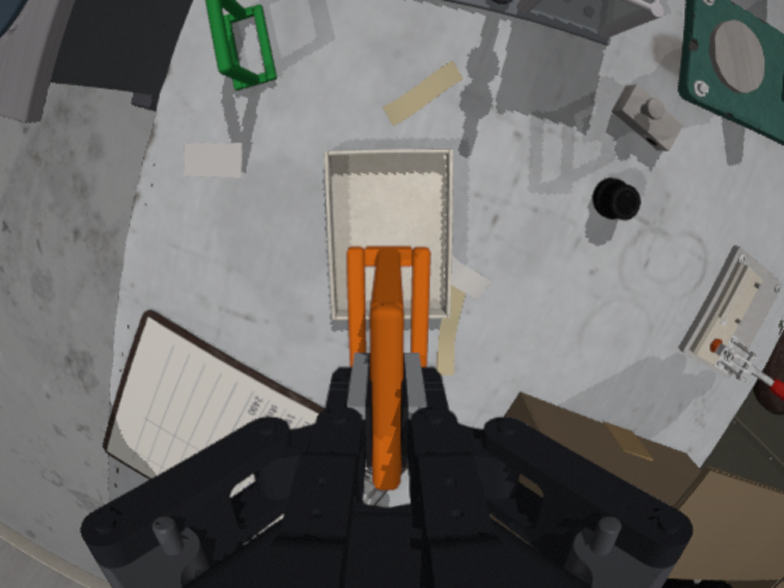

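View pics/s5.png

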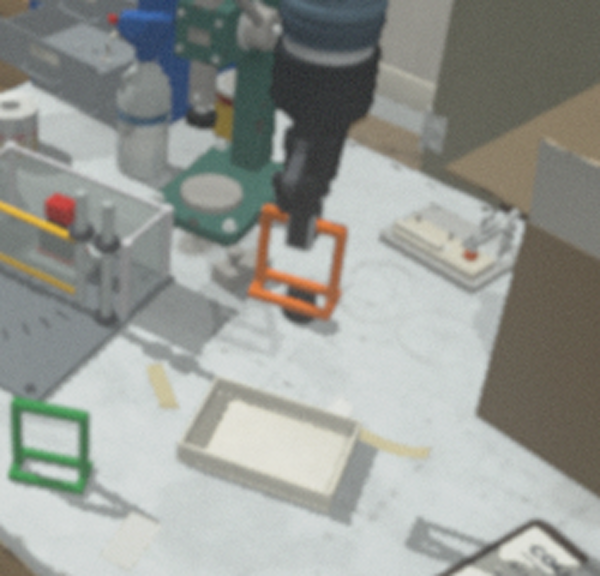

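```bash
python3 - <<'E'
from h import *
import pickle; s=pickle.load(open('w5.pkl','rb'))
Q=np.array([wun(s,x/1.4-.15,y/1.4-.15,z=.022) for x,y in((327,152),(451,150),(449,316),(333,318))]); print(Q.round(4),Q.mean(0).round(4))
for i in range(4): e=Q[(i+1)%4]-Q[i]; print(np.linalg.norm(e).round(4),np.degrees(np.arctan2(e[1],e[0])).round(1))
togo([.5435,-.155,.0594],110.5)
E
```

```text
[[ 0.4774 -0.1027  0.022 ]
 [ 0.5667 -0.0676  0.022 ]
 [ 0.6174 -0.1953  0.022 ]
 [ 0.5262 -0.2313  0.022 ]] [ 0.5469 -0.1492  0.022 ]
0.096 21.4
0.1374 -68.3
0.0981 -158.5
0.1375 110.8
t 6.5 pos [ 0.5457 -0.1549  0.235 ] rot [-1.7998e+02 -4.0000e-02  1.1048e+02] w 0.0089 F [-1.1 -0.3 -1.5] q [-22.  21.   4.  73.   0.  47.]
tool shift [ 0.0005 -0.002   0.1756] turn z -0.0004
```

arm_command(xyz=[[0.001,-0.001,0.02],[0.001,-0.001,0.03],[0,0,0.03],[0,0,0.03],[0,0,0.02],[0,0,0.015],[0,0,0.01],[0,0,0.006],[0,0,0],[0,0,0]], angular=[[0,0,0],[0,0,0],[0,0,0],[0,0,0],[0,0,0],[0,0,0],[0,0,0],[0,0,0],[0,0,0],[0,0,0]], grip=[-1,-1,-1,-1,-1,-1,-1,-1,-1,-1])

```text
t: 7.33
tool_pos: [0.5438, -0.1543, 0.0749]
tcp_rot: [180.0, 0.0, 110.5]
ft_force: [-0.8, 0.1, -0.4]
width: 0.0086
```

```bash
python3 - <<'E'
from h import *
togo([.544,-.153,.0594],110.5)
p,d=bot.grab_frame('scene');save('s6',p[220:360,290:430],4.2)
E
```

```text
t 7.33 pos [ 0.5438 -0.1543  0.0749] rot [1.7996e+02 3.0000e-02 1.1051e+02] w 0.0086 F [-0.8  0.1 -0.4] q [-22.  26. -13.  51.   0.  47.]
tool shift [0.0011 0.0007 0.0155] turn z 0.0001
```

View pics/s6.png

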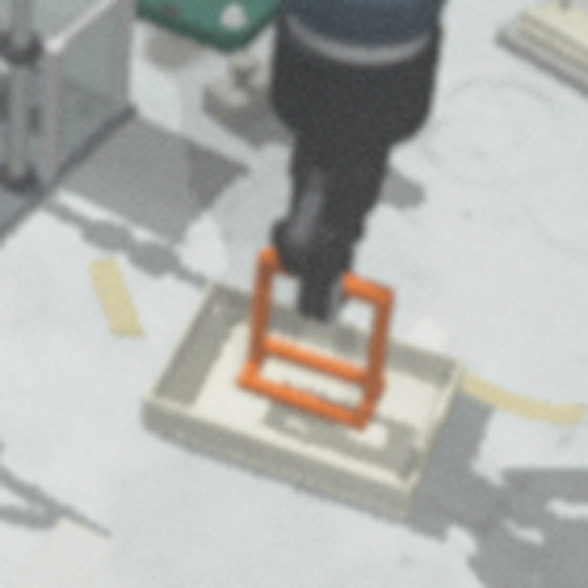

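The ring is over the tray's inside, about 15 mm above the floor. Now I go down slowly, watching the force.

arm_command(xyz=[[0,0,0.004],[0,0,0.004],[0,0,0.003],[0,0,0.002],[0,0,0.001],[0,0,0],[0,0,0]], angular=[[0,0,0],[0,0,0],[0,0,0],[0,0,0],[0,0,0],[0,0,0],[0,0,0]], grip=[-1,-1,-1,-1,-1,-1,-1])

```text
t: 7.97
tool_pos: [0.5432, -0.1541, 0.0602]
tcp_rot: [-180.0, -0.0, 110.5]
ft_force: [-1.0, 0.3, -1.4]
width: 0.0087
```

arm_command(xyz=[[0,0,0.001],[0,0,0],[0,0,0]], angular=[[0,0,0],[0,0,0],[0,0,0]], grip=[-1,-1,-1])

```text
t: 8.22
tool_pos: [0.5437, -0.1543, 0.0596]
tcp_rot: [180.0, 0.0, 110.5]
ft_force: [0.1, -0.4, -0.1]
width: 0.0088
```

arm_command(xyz=[[0,0,0.001],[0,0,0],[0,0,0]], angular=[[0,0,0],[0,0,0],[0,0,0]], grip=[-1,-1,-1])

```text
t: 8.47
tool_pos: [0.5442, -0.1542, 0.0594]
tcp_rot: [179.9, 0.0, 110.5]
ft_force: [-0.3, 1.4, 4.5]
width: 0.0087
```

Contact (+4.5 N), so I release.

arm_command(xyz=[[0,0,0],[0,0,0],[0,0,0],[0,0,0],[0,0,0],[0,0,0]], angular=[[0,0,0],[0,0,0],[0,0,0],[0,0,0],[0,0,0],[0,0,0]], grip=[-0.6,-0.4,-0.2,0.0,0.0,0.0])

```text
t: 8.97
tool_pos: [0.5432, -0.1541, 0.0581]
tcp_rot: [-180.0, -0.0, 110.5]
ft_force: [0.4, 0.4, 0.0]
width: 0.0425
```

```bash
python3 - <<'E'
from h import *
togo([.544,-.153,.0594],110.5)
p,d=bot.grab_frame('wrist');save('w7',p,1.4)
E
```

```text
t 8.97 pos [ 0.5432 -0.1541  0.0581] rot [-1.7999e+02 -2.0000e-02  1.1051e+02] w 0.0425 F [0.4 0.4 0. ] q [-22.  27. -14.  49.   0.  47.]
tool shift [ 0.0008  0.0012 -0.0013] turn z 0.0002
```

View pics/w7.png

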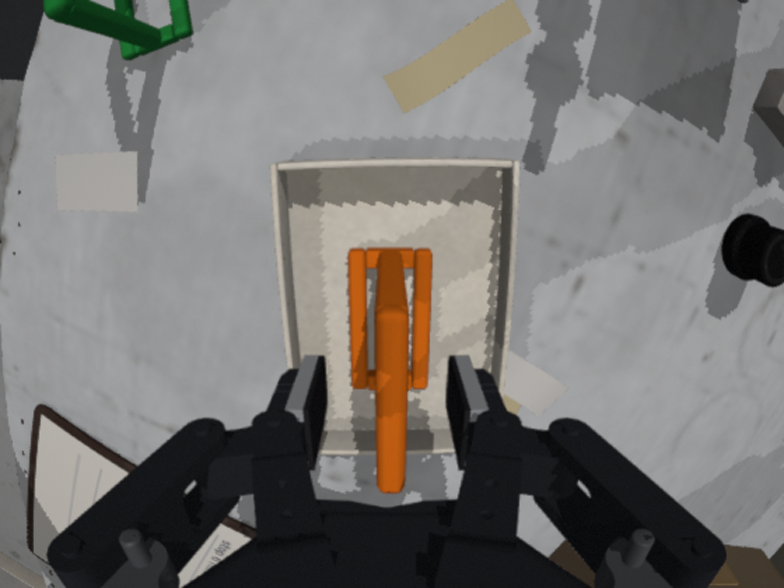

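The loop stands free, upright inside the tray (bar at column 390, pads at 318 and 455). I go up to above the post's height.

arm_command(xyz=[[0,0,-0.01],[0,0,-0.02],[0,0,-0.03],[0,0,-0.03],[0,0,-0.03],[0,0,-0.03],[0,0,-0.02],[0,0,0]], angular=[[0,0,0],[0,0,0],[0,0,0],[0,0,0],[0,0,0],[0,0,0],[0,0,0],[0,0,0]], grip=[0,0,0,0,0,0,0,0])

```text
t: 9.68
tool_pos: [0.5459, -0.1552, 0.2345]
tcp_rot: [179.6, 0.4, 110.5]
ft_force: [0.6, -0.4, 0.7]
width: 0.043
```

```bash
python3 - <<'E'
from h import *
togo([.553,.110,.23],101)
p,d=bot.grab_frame('top');np.savez('t8.npz',p=p,d=d);save('t8',p[155:275,205:425],3.6)
p,d=bot.grab_frame('scene');np.savez('s8.npz',p=p,d=d);save('s8',p[170:350,190:430],3.2)
E
```

```text
t 9.68 pos [ 0.5459 -0.1552  0.2345] rot [179.59   0.38 110.51] w 0.043 F [ 0.6 -0.4  0.7] q [-22.  20.   3.  72.   0.  47.]
tool shift [0.246  0.0995 0.0036] turn z 0.166
```

View pics/t8.png

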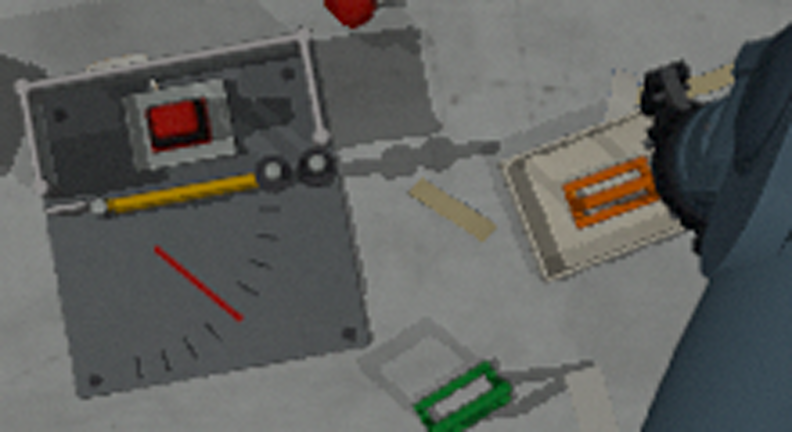

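View pics/s8.png

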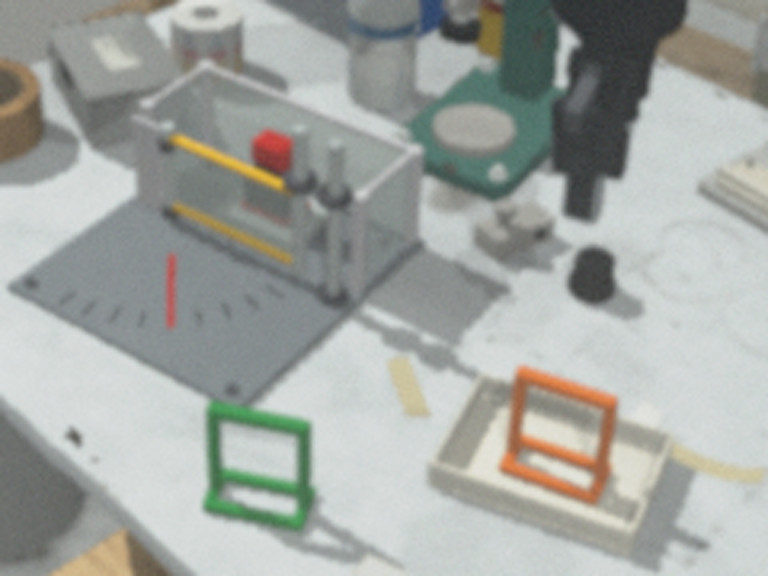

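```bash
python3 - <<'E'
from h import *
g=lambda x,y:(205+x/3.6-.36,155+y/3.6-.36)
for nm,x,y,z in [('gp',272,170.5,.15),('jp',317,162.5,.15),('hinge',98,206,.1)]: print(nm,unproj('top',*g(x,y),z=z).round(4))
h=lambda x,y:(190+x/3.2-.36,170+y/3.2-.36)
for nm,x,y,z in [('gp',303,128,.15),('jp',337,145,.15)]: print(nm,unproj('scene',*h(x,y),z=z).round(4))
togo([.52,.11,.24],101)
E
```

```text
gp [0.5505 0.1081 0.15  ]
jp [0.5564 0.0764 0.15  ]
hinge [0.526  0.2353 0.1   ]
gp [0.5525 0.1079 0.15  ]
jp [0.5556 0.0754 0.15  ]
t 9.78 pos [ 0.5441 -0.1545  0.2298] rot [1.7987e+02 1.1000e-01 1.1051e+02] w 0.0429 F [-0.1 -0.5 -1.2] q [-22.  20.   3.  72.   0.  47.]
tool shift [ 0.2561  0.0702 -0.0105] turn z 0.166
```

arm_command(xyz=[[0.015,0.004,0],[0.03,0.008,0],[0.032,0.009,0],[0.032,0.009,0],[0.032,0.009,0],[0.032,0.009,0],[0.032,0.009,0],[0.03,0.008,0],[0.02,0.005,0],[0,0,0]], angular=[[0,0,0],[0,0,0],[0,0,0],[0,0,0],[0,0,0],[0,0,0],[0,0,0],[0,0,0],[0,0,0],[0,0,0]], grip=[0,0,0,0,0,0,0,0,0,0])

```text
t: 10.62
tool_pos: [0.517, 0.1135, 0.2267]
tcp_rot: [-179.8, -0.2, 110.8]
ft_force: [0.3, 0.0, 0.2]
width: 0.0425
```

arm_command(xyz=[[0,0,0],[0,0,0],[0,0,0],[0,0,0]], angular=[[0,0,0.083],[0,0,0.083],[0,0,0],[0,0,0]], grip=[0,0,0,0])

```text
t: 10.95
tool_pos: [0.5185, 0.109, 0.2273]
tcp_rot: [-179.9, -0.0, 101.1]
ft_force: [0.6, -0.2, -0.6]
width: 0.0425
```

```bash
python3 - <<'E'
from h import *
import pickle
togo([.5515,.1085,.20],101)
s=bot.state(); p,d=bot.grab_frame('wrist');save('w9',p,1.4);np.savez('w9.npz',p=p,d=d);pickle.dump(s,open('w9.pkl','wb'))
for P in ([.5515,.1085,.15],[.5576,.0771,.15],[.5264,.2357,.1]): print((wproj(s,P)*1.4).round(0))
E
```

```text
t 10.95 pos [0.5185 0.109  0.2273] rot [-1.7987e+02 -1.0000e-02  1.0111e+02] w 0.0425 F [ 0.6 -0.2 -0.6] q [ 5. 17. -3. 70.  0. 84.]
tool shift [-0.0069  0.0323  0.0272] turn z 0.0019
[447. 312.]
[444. 366.]
[441.  70.]
```

View pics/w9.png

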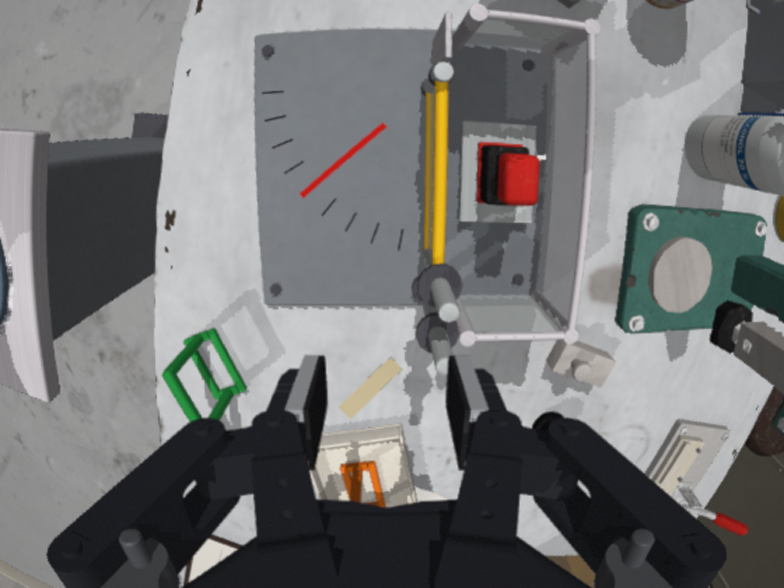

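The predicted post top (447,312) matches the seen one (449,313), and the hinge matches too (441,70 against 442,71). I move over the post.

arm_command(xyz=[[-0.0035,0.016,0],[-0.0035,0.0165,0],[0,0,0],[0,0,0],[0,0,0]], angular=[[0,0,0],[0,0,0],[0,0,0],[0,0,0],[0,0,0]], grip=[0,0,0,0,0])

```text
t: 11.42
tool_pos: [0.552, 0.1083, 0.2279]
tcp_rot: [-179.9, -0.0, 101.0]
ft_force: [-0.0, -0.2, -0.8]
width: 0.0427
```

```bash
python3 - <<'E'
from h import *
import pickle
togo([.5515,.1085,.114],101)
s=bot.state(); p,d=bot.grab_frame('wrist');save('w10',p,1.4)
for P in ([.5515,.1085,.15],[.5576,.0771,.15],[.5264,.2357,.1]): print((wproj(s,P)*1.4).round(0))
E
```

```text
t 11.42 pos [0.552  0.1083 0.2279] rot [-1.7992e+02 -2.0000e-02  1.0102e+02] w 0.0427 F [-0.  -0.2 -0.8] q [ 5. 20.  2. 72.  0. 84.]
tool shift [ 0.0002 -0.0003  0.1139] turn z 0.0003
[384. 299.]
[385. 354.]
[384.  58.]
```

View pics/w10.png

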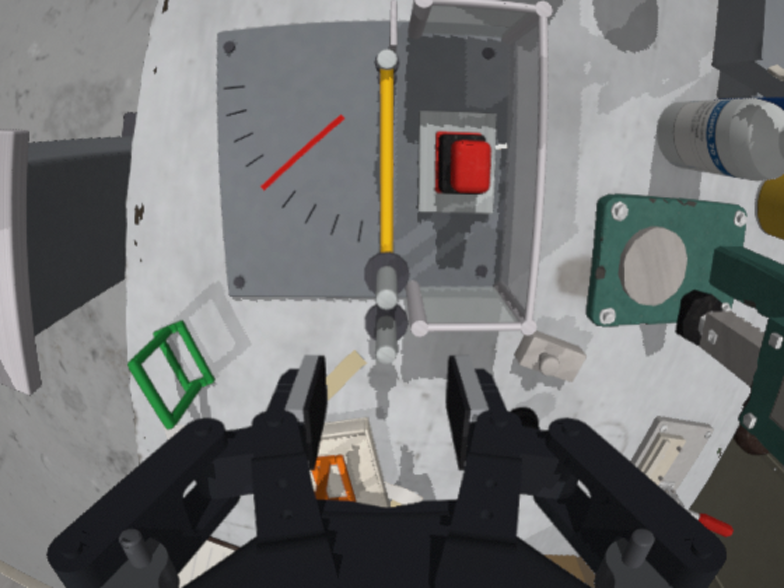

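Aligned (post at column 386, midway between the pads). Down I go.

arm_command(xyz=[[0,0,0.02],[0,0,0.03],[0,0,0.025],[0,0,0.02],[0,0,0.01],[0,0,0.007],[0,0,0],[0,0,0],[0,0,0]], angular=[[0,0,0],[0,0,0],[0,0,0],[0,0,0],[0,0,0],[0,0,0],[0,0,0],[0,0,0],[0,0,0]], grip=[0,0,0,0,0,0,0,0,0])

```text
t: 12.22
tool_pos: [0.5538, 0.1087, 0.1178]
tcp_rot: [179.8, 0.0, 101.0]
ft_force: [0.6, 0.0, 0.4]
width: 0.0427
```

```bash
python3 - <<'E'
from h import *
togo([.5515,.1085,.114],101)
p,d=bot.grab_frame('wrist');save('w11',p,1.4)
E
```

```text
t 12.22 pos [0.5538 0.1087 0.1178] rot [1.7985e+02 1.0000e-02 1.0101e+02] w 0.0427 F [0.6 0.  0.4] q [  5.  24. -10.  57.   0.  84.]
tool shift [ 0.0003 -0.0023  0.0038] turn z 0.0002
```

View pics/w11.png

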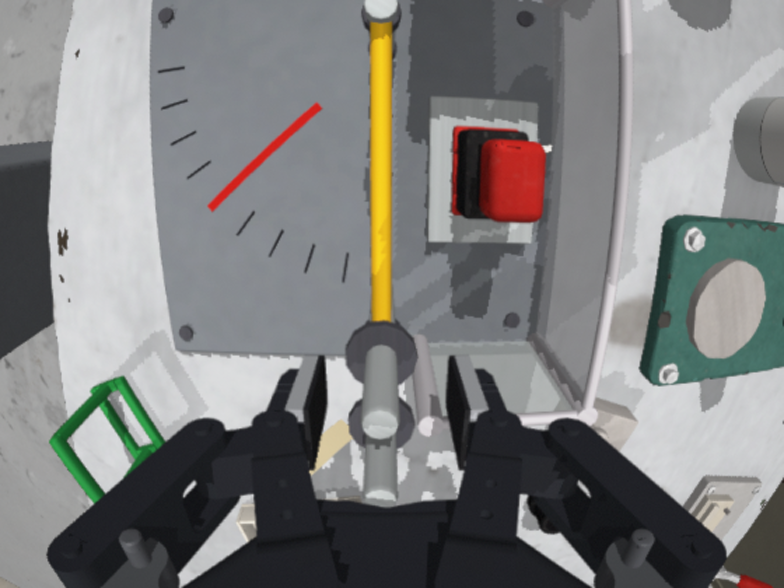

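arm_command(xyz=[[0,-0.002,0.003],[0,0,0],[0,0,0],[0,0,0],[0,0,0],[0,0,0],[0,0,0],[0,0,0],[0,0,0]], angular=[[0,0,0],[0,0,0],[0,0,0],[0,0,0],[0,0,0],[0,0,0],[0,0,0],[0,0,0],[0,0,0]], grip=[0,0,-1,-1,-1,-1,-1,-1,-1])

```text
t: 13.02
tool_pos: [0.5513, 0.1082, 0.1136]
tcp_rot: [179.9, 0.0, 101.0]
ft_force: [1.3, 0.1, 1.9]
width: 0.0104
```

```bash
python3 - <<'E'
from h import *
togo([.5515,.1085,.114],101)
# arc table: world yaw 101, hinge from tool; steps of a deg (tool turn +a about z)
s=bot.state(); y=s['tcp_rot'][2]
n=10; a=np.radians(5.)
# chord in tool frame before the turn: gate rotates clockwise by a; post at r=.13 along -toolx of hinge
# tool x = hinge direction, tool y = station x ; post rel hinge = (-r,0) ; clockwise seen from above
r=.13; print('shift in tool frame before turn: x',r-r*np.cos(a),'y',-r*np.sin(a))
E
```

```text
t 13.02 pos [0.5513 0.1082 0.1136] rot [179.94   0.   100.99] w 0.0104 F [1.3 0.1 1.9] q [  5.  24. -10.  56.   0.  84.]
tool shift [ 0.0003  0.0003 -0.0004] turn z -0.0001
shift in tool frame before turn: x 0.0004946892480730825 y -0.011330246557195563
```

The post is held (opening 10.4 mm). Now I swing the gate along the arc, 2.5° per row.

arm_command(xyz=[[0.0001,-0.0057,0],[0.0001,-0.0057,0],[0.0001,-0.0057,0],[0.0001,-0.0057,0],[0.0001,-0.0057,0],[0.0001,-0.0057,0],[0,0,0]], angular=[[0,0,0.0436],[0,0,0.0436],[0,0,0.0436],[0,0,0.0436],[0,0,0.0436],[0,0,0.0436],[0,0,0]], grip=[-1,-1,-1,-1,-1,-1,-1])

```text
t: 13.6
tool_pos: [0.5165, 0.1063, 0.1136]
tcp_rot: [180.0, -0.1, 86.0]
ft_force: [2.5, 1.4, 0.0]
width: 0.0104
```

```bash
cat >> h.py <<'E'
def gate(H=(.5264,.2357),y0=101.05):
    s=bot.state(); v=s['tool_pos'][:2]-np.array(H); 
    print('r',np.linalg.norm(v).round(4),'gate',((y0-180-np.degrees(np.arctan2(v[1],v[0])))).round(2),'yaw turn',101-s['tcp_rot'][2].round(2))
E
python3 - <<'E'
from h import *
togo([.5515,.1085,.114],101); gate()
E
```

```text
t 13.6 pos [0.5165 0.1063 0.1136] rot [ 1.7996e+02 -6.0000e-02  8.5980e+01] w 0.0104 F [2.5 1.4 0. ] q [  5.  20. -16.  54.   0.  99.]
tool shift [ 0.0046  0.0347 -0.0004] turn z -0.2621
r 0.1297 gate 15.42 yaw turn 15.019999999999996
```

The motion follows the arc: r 0.1297, gate about 15°, low forces. I continue.

arm_command(xyz=[[0.0001,-0.0057,0],[0.0001,-0.0057,0],[0.0001,-0.0057,0],[0.0001,-0.0057,0],[0.0001,-0.0057,0],[0.0001,-0.0057,0],[0.0001,-0.0057,0],[0.0001,-0.0057,0],[0,0,0],[0,0,0]], angular=[[0,0,0.0436],[0,0,0.0436],[0,0,0.0436],[0,0,0.0436],[0,0,0.0436],[0,0,0.0436],[0,0,0.0436],[0,0,0.0436],[0,0,0],[0,0,0]], grip=[-1,-1,-1,-1,-1,-1,-1,-1,-1,-1])

```text
t: 14.43
tool_pos: [0.4738, 0.1172, 0.1136]
tcp_rot: [179.9, -0.1, 66.2]
ft_force: [3.5, 3.6, -0.1]
width: 0.0106
```

```bash
python3 - <<'E'
from h import *
togo([.5515,.1085,.114],101); gate()
E
```

```text
t 14.43 pos [0.4738 0.1172 0.1136] rot [ 1.7992e+02 -1.1000e-01  6.6160e+01] w 0.0106 F [ 3.5  3.6 -0.1] q [  6.  16. -22.  52.   0. 120.]
tool shift [ 0.0234  0.0746 -0.0002] turn z -0.6081
r 0.1296 gate 34.99 yaw turn 34.84
```

arm_command(xyz=[[0.0001,-0.0057,0],[0.0001,-0.0057,0],[0.0001,-0.0057,0],[0.0001,-0.0057,0],[0.0001,-0.0057,0],[0.0001,-0.0057,0],[0,0,0],[0,0,0],[0,0,0]], angular=[[0,0,0.0436],[0,0,0.0436],[0,0,0.0436],[0,0,0.0436],[0,0,0.0436],[0,0,0.0436],[0,0,0],[0,0,0],[0,0,0]], grip=[-1,-1,-1,-1,-1,-1,-1,-1,-1])

```text
t: 15.18
tool_pos: [0.4452, 0.1346, 0.1136]
tcp_rot: [179.9, -0.1, 51.1]
ft_force: [4.8, 3.2, -1.7]
width: 0.0106
```

```bash
python3 - <<'E'
from h import *
togo([.5515,.1085,.114],101); gate()
import pickle
s=bot.state(); p,d=bot.grab_frame('wrist');save('w12',p,1.4);np.savez('w12.npz',p=p,d=d);pickle.dump(s,open('w12.pkl','wb'))
p,d=bot.grab_frame('scene');save('s12',p[170:350,190:430],3.2)
p,d=bot.grab_frame('top');save('t12',p[155:275,205:425],3.6)
togo([.5515,.1085,.114],101); gate()
E
```

```text
t 15.18 pos [0.4452 0.1346 0.1136] rot [ 1.7991e+02 -1.2000e-01  5.1150e+01] w 0.0106 F [ 4.8  3.2 -1.7] q [  9.  13. -25.  51.   0. 138.]
tool shift [ 0.0463  0.0991 -0.0002] turn z -0.8701
r 0.1296 gate 49.81 yaw turn 49.85
t 15.33 pos [0.4453 0.1346 0.1136] rot [ 1.7991e+02 -1.2000e-01  5.1140e+01] w 0.0103 F [ 4.9  2.4 -2.3] q [  9.  13. -25.  51.   0. 138.]
tool shift [ 0.0463  0.099  -0.0002] turn z -0.8703
r 0.1296 gate 49.76 yaw turn 49.86
```

View pics/w12.png

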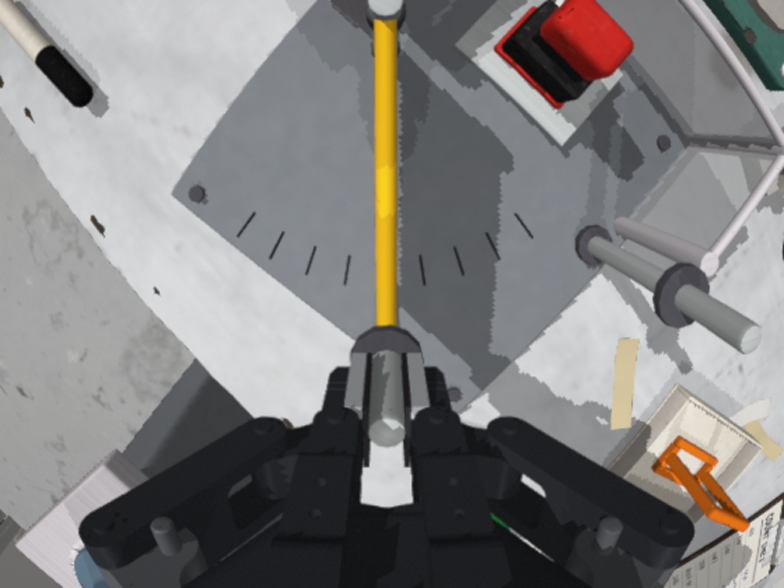

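View pics/s12.png

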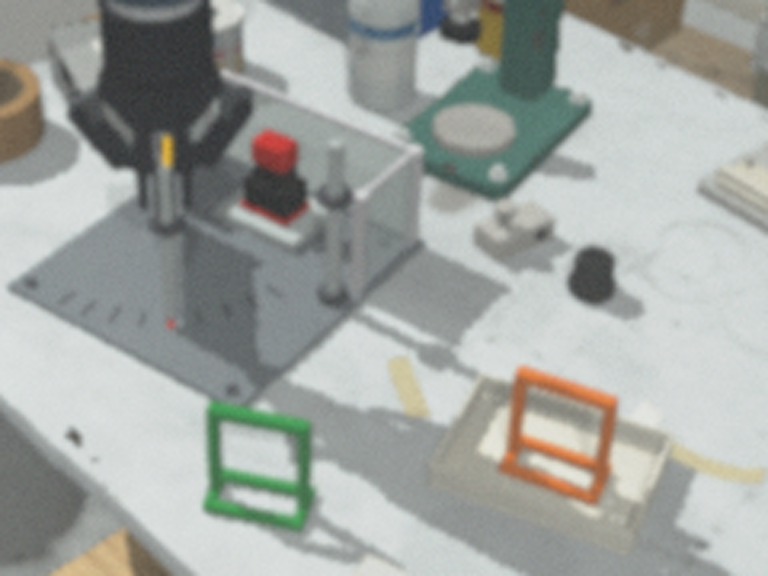

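View pics/t12.png

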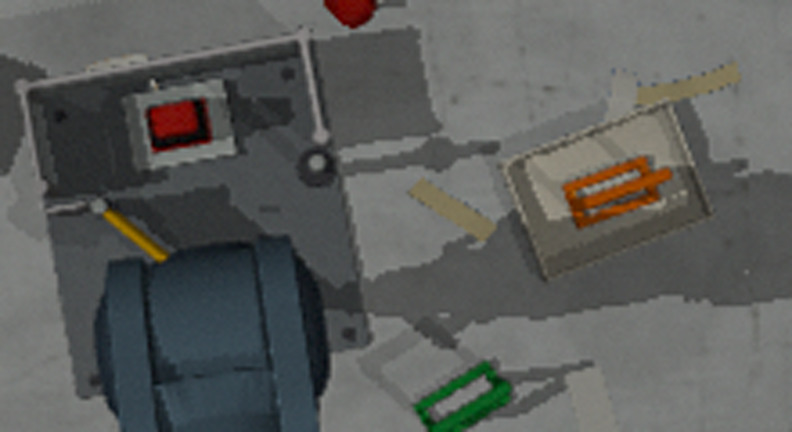

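The gate's rail (column 386) covers the red line. The ticks either side sit symmetrically (349/421 and 314/458), so it is at 50°. The loop stands upright in the tray. I hold briefly and check for drift.

arm_command(xyz=[[0,0,0],[0,0,0],[0,0,0],[0,0,0],[0,0,0],[0,0,0]], angular=[[0,0,0],[0,0,0],[0,0,0],[0,0,0],[0,0,0],[0,0,0]], grip=[-1,-1,-1,-1,-1,-1])

```text
t: 15.83
tool_pos: [0.4454, 0.1345, 0.1136]
tcp_rot: [179.9, -0.1, 51.1]
ft_force: [5.4, 2.6, -2.2]
width: 0.0107
```

```bash
python3 - <<'E'
from h import *
togo([.5515,.1085,.114],101); gate()
print(bot.finish_job())
E
```

```text
t 15.83 pos [0.4454 0.1345 0.1136] rot [ 1.7991e+02 -1.2000e-01  5.1130e+01] w 0.0107 F [ 5.4  2.6 -2.2] q [  9.  13. -25.  51.   0. 138.]
tool shift [ 0.0463  0.099  -0.0001] turn z -0.8703
r 0.1296 gate 49.75 yaw turn 49.87
the job is handed in; nothing more can be done
None
```

I lifted the orange loop straight up off both posts, stood it in the white tray and released it only after contact (about 4.5 N). I then gripped the gate's post, swung the gate open to 50° and handed the job in at 15.8 s, still holding it.

- **Gate angle:** the tool's position gives 49.8° and its turn 49.9°. In the wrist picture the rail covers the red line, with the ticks symmetric on either side.
- **Hold:** the angle drifted less than 0.1° over the last half second, and the tool force stayed around 6 N.
- **Loop and surroundings:** the scene and top pictures show the loop upright inside the tray. The green loop and the other things visible in those crops have not moved; the label box, tape roll and label roll are only partly in view there.
- **Disagreement:** the cameras placed the tray centre up to 8 mm apart. That was well inside the 28 mm of room on each side of the loop.

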